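Slide a tea caddy along the rack's rail and into the third bay

TASK

The square tea caddy stands in the front lane of the bamboo tea rack, at one end, behind the steel rail. With a fingertip run it along the rail, counting the bays from the end where it stands (the bay it faces is the first; full and empty bays both count), and push it into the third bay until it is fully home against the back board. Only push it, gently: do not grip it, lift it, tip it or let it into another bay, and leave the other things where they are.

Things in the scene. Friction and masses are not known exactly. Their poses are not given: they have to be found in the camera images.
- rack: Bamboo tea rack fixed to the counter, 162 mm deep (x), 440 mm wide (y). Origin: centre of its underside, at counter height; x axis from its open front (robot side) to its back board, y along the row of bays, z up. Base board 12 mm thick: things in the lane and bays stand on it, with no step between. Six bays, 64 mm wide, 62 mm deep, centres at y = -180, -108, -36, 36, 108, 180 mm.
- divider (a point): Top of the nose of the middle divider (rack frame x 7, y 0, z 52 mm). Seven upright dividers, 8 mm thick, 40 mm high above the base board, noses rounded and all at x = 7 mm, stand at y = -216, -144, -72, 0, 72, 144, 216 mm and part the six bays. In front of the noses, x = -73 to 7 mm, runs the lane, clear and open at both ends.
- rail (a point): Middle of the top of the steel rail (rack frame x -76, y 0, z 29 mm): a level rod 6 mm thick along the front edge of the lane, 432 mm long, on a short post opposite every divider.
- back_board (a point): Middle of the top front edge of the back board that closes the bays (rack frame x 69, y 0, z 42 mm); the board is 12 mm thick and rises 30 mm above the base board.
- caddy: The tea caddy to push: loose upright aluminium tin, dark wooden lid, 60 deep (its x), 54 wide (its y), 58 mm high, 0.13 to 0.25 kg, slides with 0.5 to 3 N. Origin: centre of its underside. Starts in the lane before an end bay (either end), square to the rack within some degrees. Home in a bay its origin is at rack x = 39 mm and its front is 2 mm inside the divider noses.
- sugar_pot: White open sugar pot, 52 mm across, 45 mm high, loose, standing in the lane at the other end of the rack from the caddy. Origin: centre of its underside. Leave it alone.
- shelved_tin: A tin just like the caddy, loose, already put away in bay y = -108 mm or y = 180 mm of the rack. Origin: centre of its underside. Leave it alone.
- shelved_jar: Round glass jar with a wooden lid, 50 mm across, 55 mm high, loose, put away in the other of those two bays. Origin: centre of its underside. Leave it alone.
- mug: White mug, 80 mm across, 90 mm high, on the counter to the right of the rack. Origin: centre of its underside. Leave it alone.
- syrup_a: Amber syrup bottle, 54 mm across, 150 mm high, to the left of the rack. Origin: centre of its underside. Leave it alone.
- syrup_b: Second amber syrup bottle, same size, nearer the robot. Origin: centre of its underside. Leave it alone.
- spoon: Steel spoon, 150 mm long, lying flat in front of the rack's right end. Leave it alone.
- coasters: Round stack of cork coasters, 90 mm across, 30 mm high, to the right of the rack. Origin: centre of its underside. Leave it alone.

How it is judged:
On the way:
1. the caddy has been slid along the lane and faces the third bay from its own end (((y of sugar_pot in the frame of rack below 0 m and y of caddy in the frame of rack between 0.024 and 0.048 m and x of caddy in the frame of rack below -0.005 m) or (not (y of sugar_pot in the frame of rack below 0 m) and y of caddy in the frame of rack between -0.048 and -0.024 m and x of caddy in the frame of rack below -0.005 m))), for 0.05 s.
At the end, for the whole second after the job is handed in: The caddy stands upright (within 5 degrees) and at rest on the base board in the third bay counted from the end of the rack where it started, its back within 6 mm of the back board (((y of sugar_pot in the frame of rack below 0 m and y of caddy in the frame of rack between 0.026 and 0.046 m) or (not (y of sugar_pot in the frame of rack below 0 m) and y of caddy in the frame of rack between -0.046 and -0.026 m)) and x of caddy in the frame of rack above 0.033 m and z of caddy in the frame of rack between 0.009 and 0.015 m and angle between caddy's own z axis and vertical below 0.08 rad and linear speed of caddy below 0.01 m/s); the robot touches nothing.
It fails at once if the caddy is lifted more than 10 mm off the base board (z of caddy in the frame of rack above 0.022 m).
It fails at once if the caddy is tipped by more than 25 degrees (angle between caddy's own z axis and vertical above 0.44 rad).
It fails at once if the caddy goes into a bay other than the third (x of caddy in the frame of rack above -0.005 m and not ((y of sugar_pot in the frame of rack below 0 m and y of caddy in the frame of rack between 0.006 and 0.066 m) or (not (y of sugar_pot in the frame of rack below 0 m) and y of caddy in the frame of rack between -0.066 and -0.006 m))).
It fails at once if the caddy is gripped between the fingers or pressed hard (over 32 N from the fingers) (contact force between the fingers and caddy above 32 N).
It fails at once if another thing in the rack or on the counter is moved (over 12 mm in the rack, 20 mm on the counter, 30 mm for the spoon) (distance of any of shelved_tin, shelved_jar, sugar_pot from where it was at the start of the episode above 0.012 m or distance of any of mug, syrup_a, syrup_b, coasters from where it was at the start of the episode above 0.02 m or distance of spoon from where it was at the start of the episode above 0.03 m).
It also fails if it takes over 48 s, if anything falls off the work surface, if the arm or the gripper's body presses on something with over 40 N, if the wrist force passes 120 N, or if a joint passes its speed limit or range.

ROBOT

A 6-joint arm with a two-finger parallel gripper is mounted at the origin on the work surface. World frame = base frame: x ahead of the robot, y to its left, z up, the work surface at z = 0. Lengths are in m, angles in rad, forces in N, time in s.
With the tool pointing down it reaches from about 0.375 to 0.975 m from the base axis. Payload 3.8 kg.
Tool frame: the origin (TCP) lies at the very end of the fingers, on their centre line; the grasp point (between the pads) lies 19 mm behind it (robot.grip_depth is the distance from the TCP to the grasp point, in m); x points along the fingers, z is the direction in which the jaws open and shut, and the axes are right-handed (so a half turn about x gives the same grasp; the last joint's range is limited). The gripper opens to 85 mm and grips with 20 to 120 N. Pads are 22 mm wide; open, the fingers measure 114 mm over their backs; the gripper's body (76 mm by 85 mm) begins 54 mm behind the grasp point. The pads swing forward as they close: fully open they stand 13 mm farther back than shut.
Start: joints at [-1.157, 0.264, 1.604, -0, 1.274, -0.037], TCP at [0.294, -0.608, 0.231] pointing down, gripper open.
Joint ranges: [-2.63, 2.63], [-0.94, 2.18], [0.31, 2.57], [-1.31, 4.45], [0, 2.66], [-2.55, 2.55]. Speed limits (rad/s): [2.57, 2.57, 3.14, 3.14, 3.14, 3.14].

INTERFACE

Orientations are given as a unit quaternion [x, y, z, w].
In Python, from workcell import robot gives the robot as it stands. Calls block until the motion is done:
- robot.reach(position, orientation): joint-space move of the TCP to a pose.
- robot.move_straight(position, rot=None, rate=0.15, threshold=None): straight line of the TCP; rot=None keeps the orientation; rate is the mean speed in m/s. With threshold (N) it stops when the force on the tool has changed by that much, and returns True; else False.
- robot.goto_joints(angles): joint-space move.
- robot.gripper_to(opening): finger opening in m; the grip force is fixed at half the most; returns when the fingers have stopped.
- robot.dwell(seconds).
- robot.solve_ik(position, orientation): joint angles nearest the present ones, or None.
- robot.get_state(): the state.
- robot.capture(name): name is "scene" or "top"; returns a dict with "pixels" (400x640x3 uint8, blue, green, red), "intrinsics" (3x3 intrinsics, pixels), "position" and "orientation" of the camera in the world. Camera axes: x right, y down, z forward; pixel columns grow to the right and rows downward; lengths in m; the calibration is good to about 2 mm. A picture is of the moment at which its call begins. There is no depth.
A pose or a line that the arm cannot do raises robot.Unreachable and nothing moves.
- robot.close_job(): hands the job in, once; it reports no verdict.
The state is a dict: "clock": time; "joint_pos": joint angles; "qd": joint speeds; "joint_efforts": joint torques, N m; "position": TCP position; "orientation": TCP orientation; "contact_force": force on the tool from outside, world axes, zero at the start; "wrist_torque": the same for the moment, N m; "gripper_width": finger opening in m.
Only numpy, scipy, OpenCV 4.12 (cv2) and the standard library are available. Lean on these libraries where they do the work, as an engineer would, in place of code of your own. Each camera call takes 0.05 s, during which the arm holds its last target.

## Working session

There is one attempt and no reset: what is moved stays moved. The work goes in short steps, each a Python script; the robot and the scene stay as the last script left them, time stands still between calls to the robot, and variables do not carry over. Pictures are saved under pics/ and viewed, and the job is handed in when it is done.

```bash
mkdir -p pics; ls
python3 - <<'E'
from workcell import robot
import cv2
for n in ("scene","top"):
    c=robot.capture(n); cv2.imwrite(f"pics/{n}0.png",c["pixels"]); print(n,c["intrinsics"],c["position"],c["orientation"])
s=robot.get_state(); print(s)
E
```

```text
pics
scene [[453.33035066   0.         325.97196964]
 [  0.         453.33035066 197.21122808]
 [  0.           0.           1.        ]] [ 1.43022185 -0.27318982  0.98305714] [ 0.74282803  0.55287532 -0.22831092 -0.30068178]
top [[372.61356404   0.         320.50356145]
 [  0.         372.61356404 206.0300277 ]
 [  0.           0.           1.        ]] [ 0.44163057 -0.02235637  1.32345061] [ 0.70822954 -0.70464441  0.02469965 -0.03573665]
{'clock': 0.1, 'joint_pos': array([-1.15690703e+00,  2.64656140e-01,  1.60526765e+00,  3.76142338e-05,
        1.27370969e+00, -3.69420072e-02]), 'qd': array([-9.50212210e-04, -2.36907214e-03, -4.86654244e-04,  1.38960492e-03,
       -6.38580387e-05, -5.34200775e-04]), 'joint_efforts': array([ 2.66418438e-04, -5.16707611e+01, -3.68591201e+01,  3.35521243e-06,
        6.26309033e-03,  1.36447706e-07]), 'position': array([ 0.29381857, -0.60694508,  0.23008482]), 'orientation': array([ 0.37601409,  0.59969363, -0.37518191,  0.5985144 ]), 'contact_force': array([0.38014421, 0.63088177, 0.87840495]), 'wrist_torque': array([0.01557466, 0.03225331, 0.02819415]), 'gripper_width': 0.08566189986762542}
```

View pics/scene0.png

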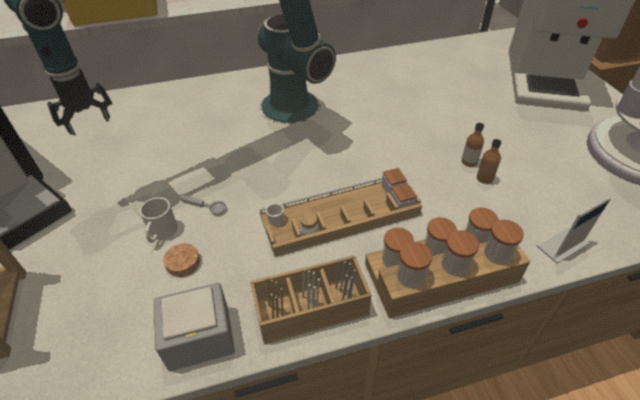

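View pics/top0.png

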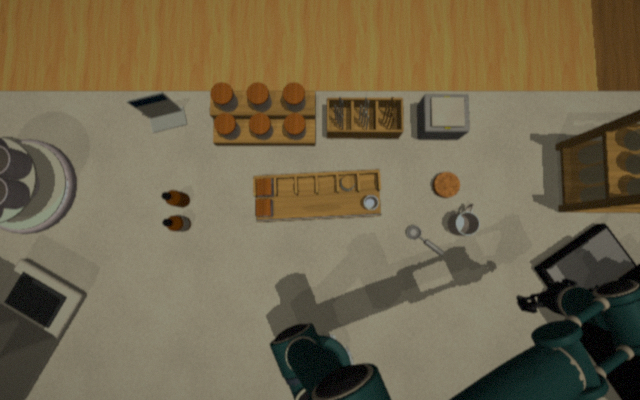

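Run:
```python
import cv2
t=cv2.imread("pics/top0.png")[155:235,240:400]; cv2.imwrite("pics/topz.png",cv2.resize(t,None,fx=5,fy=5,interpolation=cv2.INTER_CUBIC))
t=cv2.imread("pics/scene0.png")[160:260,250:430]; cv2.imwrite("pics/scenez.png",cv2.resize(t,None,fx=4.4,fy=4.4,interpolation=cv2.INTER_CUBIC))
```

```text
(no output)
```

View pics/topz.png

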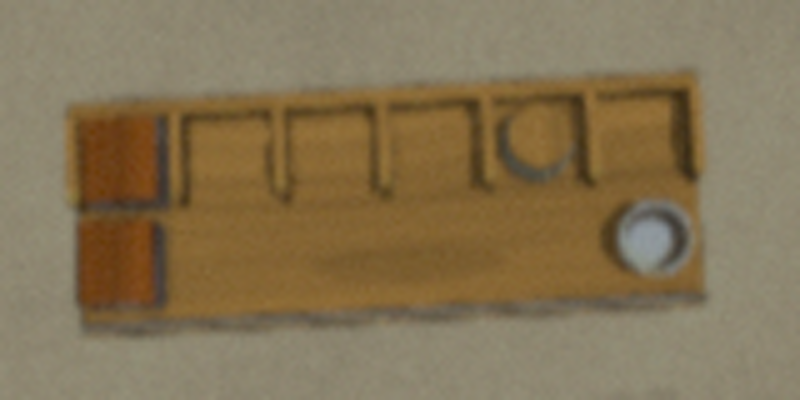

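View pics/scenez.png

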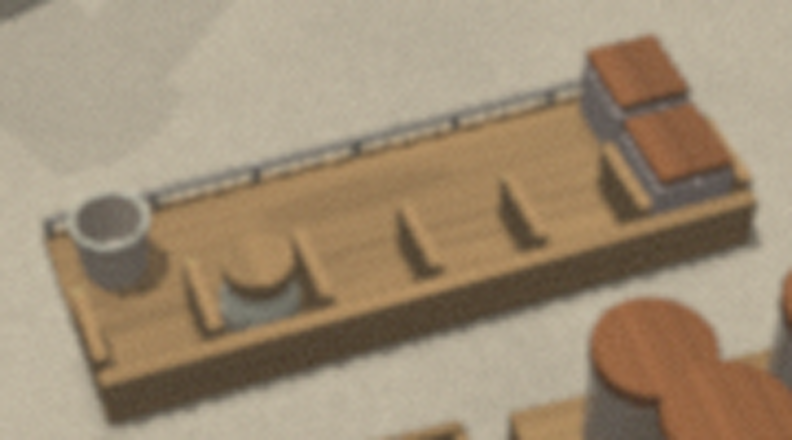

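```bash
cat > h.py <<'E'
import numpy as np, cv2
from scipy.spatial.transform import Rotation as R
def ray(c,uv,z):
    K=np.array(c["intrinsics"]); d=R.from_quat(c["orientation"]).apply(np.linalg.inv(K)@[uv[0],uv[1],1.]); p=np.array(c["position"])
    return (p+d*(z-p[2])/d[2])[:2]
def rigid(src,dst):
    src=np.array(src);dst=np.array(dst);a=src.mean(0);b=dst.mean(0);S=src-a;D=dst-b
    th=np.arctan2((S[:,0]*D[:,1]-S[:,1]*D[:,0]).sum(),(S*D).sum())
    M=np.array([[np.cos(th),-np.sin(th)],[np.sin(th),np.cos(th)]]); return th,b-M@a,M
E
python3 - <<'E'
from workcell import robot
from h import *
ct=robot.capture("top"); cs=robot.capture("scene")
zt=lambda u,v:((u+.5)/5-.5+240,(v+.5)/5-.5+155)
zs=lambda u,v:((u+.5)/4.4-.5+250,(v+.5)/4.4-.5+160)
T=[((7,144,52),(174,205)),((7,72,52),(281,197)),((7,0,52),(383,190)),((7,-72,52),(483,185)),((7,-144,52),(590,182)),((81,220,42),(70,105)),((81,-220,42),(697,72))]
S=[((7,144,52),(608,147)),((7,72,52),(505,180)),((7,0,52),(403,207)),((7,-72,52),(300,235)),((7,-144,52),(190,262)),((81,220,42),(755,192)),((81,-220,42),(102,382)),((-76,-216,29),(48,224))]
for nm,c,P,z in(("top",ct,T,zt),("scene",cs,S,zs)):
    src=[np.array(p[0][:2])/1e3 for p in P]; dst=[ray(c,z(*p[1]),p[0][2]/1e3) for p in P]
    th,t,M=rigid(src,dst); res=np.array(dst)-(np.array(src)@M.T+t)
    print(nm,np.degrees(th),t); print((res@M*1e3).round(1))
    np.savez(f"rack_{nm}.npz",th=th,t=t)
    hsv=cv2.cvtColor(c["pixels"],cv2.COLOR_BGR2HSV)
    roi=(slice(160,225),slice(250,280)) if nm=="top" else (slice(165,208),slice(378,422))
    h=hsv[roi]; m=((h[...,0]<12)&(h[...,1]>130)).astype(np.uint8)
    n,l,st,ce=cv2.connectedComponentsWithStats(m)
    for i in range(1,n):
        if st[i,4]>20:
            cc=ce[i]+[roi[1].start,roi[0].start]; rp=M.T@(ray(c,cc,.07)-t)
            r=cv2.minAreaRect(np.argwhere(l==i)[:,::-1].astype(np.float32))
            print(st[i],cc,"rack mm",rp*1e3, r[1],r[2])
    if nm=="top":
        m=None
E
```

```text
top 3.1425085901098857 [0.58847989 0.012014  ]
[[-1.7  0.6]
 [ 0.1 -1.3]
 [ 1.4  0.4]
 [ 1.3  3.6]
 [-0.4  2.2]
 [-0.7 -4.2]
 [-0.1 -1.3]]
scene 3.8575608665418346 [0.59189195 0.01108189]
[[ 2.1  0.5]
 [ 5.8 -3. ]
 [ 4.6 -1.6]
 [ 4.1  0.6]
 [ 1.3  0.7]
 [-9.4  0.9]
 [-8.6  0.9]
 [-0.   1. ]]
```

Run:
```python
import cv2,numpy as np
s=cv2.imread("pics/scene0.png");t=cv2.imread("pics/top0.png")
a=cv2.resize(s[165:225,355:430],None,fx=10,fy=10,interpolation=cv2.INTER_CUBIC); cv2.imwrite("pics/sz2.png",a)
a=cv2.resize(t[165:225,248:318],None,fx=10,fy=10,interpolation=cv2.INTER_CUBIC); cv2.imwrite("pics/tz2.png",a)
h=cv2.cvtColor(t,cv2.COLOR_BGR2HSV)
for p in((263,207),(263,186),(280,208),(290,190)):print(p,h[p[1],p[0]])
h=cv2.cvtColor(s,cv2.COLOR_BGR2HSV)
for p in((394,177),(403,192),(350,205)):print(p,h[p[1],p[0]])
```

```text
(263, 207) [ 16 204 104]
(263, 186) [ 13 193 107]
(280, 208) [ 19 163 127]
(290, 190) [ 17 156 139]
(394, 177) [ 11 139 138]
(403, 192) [ 12 133 138]
(350, 205) [ 17 111 163]
```

View pics/sz2.png

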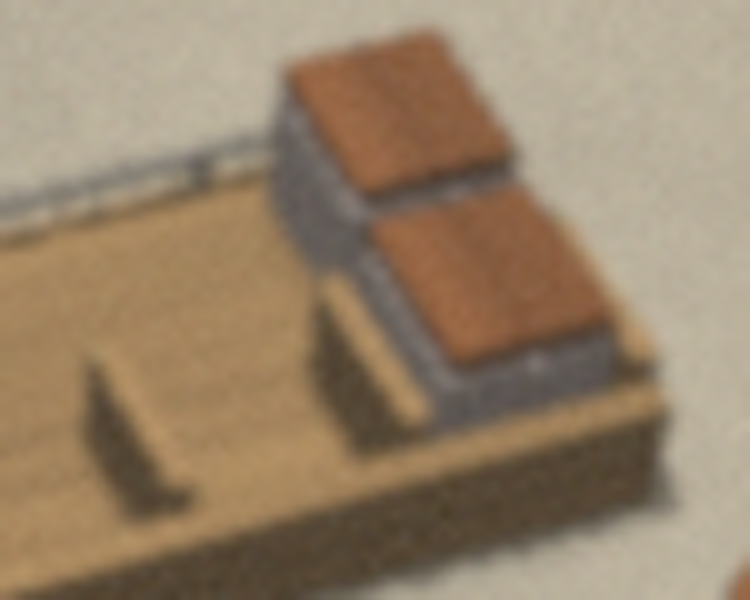

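View pics/tz2.png

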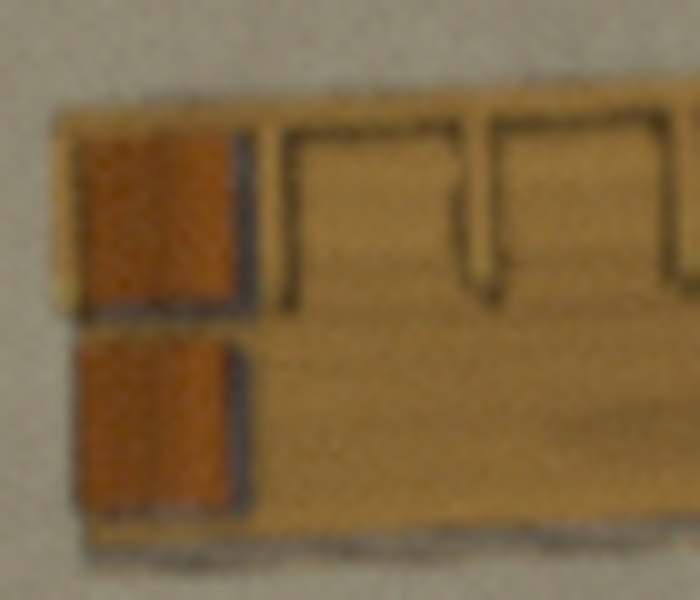

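```bash
cat > m.py <<'E'
from workcell import robot
from h import *
import sys
ct=robot.capture("top"); cs=robot.capture("scene")
zt=lambda u,v:((u+.5)/5-.5+240,(v+.5)/5-.5+155)
zs=lambda u,v:((u+.5)/4.4-.5+250,(v+.5)/4.4-.5+160)
z2=lambda u,v:((u+.5)/10-.5+355,(v+.5)/10-.5+165)
t2=lambda u,v:((u+.5)/10-.5+248,(v+.5)/10-.5+165)
T=[((7,144,52),t2(270,315)),((7,72,52),t2(483,300)),((7,0,52),zt(383,190)),((7,-72,52),zt(483,185)),((7,-144,52),zt(590,182)),((81,220,42),t2(56,110)),((81,-220,42),zt(697,72)),((7,216,52),t2(63,315))]
S=[((7,144,52),z2(330,278)),((7,72,52),z2(97,350)),((7,0,52),zs(403,207)),((7,-72,52),zs(300,235)),((7,-144,52),zs(190,262)),((81,220,42),z2(665,408)),((81,-220,42),zs(105,393)),((-76,-216,29),zs(48,224))]
A=[];B=[]
for nm,c,P in(("top",ct,T),("scene",cs,S)):
    src=[np.array(p[0][:2])/1e3 for p in P]; dst=[ray(c,p[1],p[0][2]/1e3) for p in P]
    th,t,M=rigid(src,dst); res=np.array(dst)-(np.array(src)@M.T+t)
    print(nm,np.degrees(th),t); print((res@M*1e3).round(1).tolist())
    A+=src;B+=dst
th,t,M=rigid(A,B); print("all",np.degrees(th),t); np.savez("rack.npz",th=th,t=t)
W=lambda c,uv:(M.T@(ray(c,uv,.07)-t)*1e3).round(1)
print("caddy top",[W(ct,t2(*p)) for p in((78,340),(228,345),(225,515),(80,510),(153,428),(158,221))])
print("caddy sc",[W(cs,z2(*p)) for p in((285,72),(440,28),(515,160),(365,192),(401,113),  (492,275))])
E
python3 m.py
```

```text
top 3.218167058909451 [0.58815665 0.01201658]
[[-2.7, 0.1], [-1.4, -1.4], [1.7, 0.4], [1.6, 3.6], [-0.2, 2.2], [0.2, -2.8], [-0.1, -1.4], [1.0, -0.6]]
scene 3.9649851926993667 [0.59303825 0.01072226]
[[-1.5, 1.5], [1.1, -1.4], [3.5, -1.2], [2.9, 1.0], [-0.1, 1.2], [-3.0, -3.2], [-1.5, 0.6], [-1.5, 1.5]]
all 3.7502777859974015 [0.59077836 0.01129053]
caddy top [array([ -3.7, 208.1]), array([ -8.5, 157.3]), array([-66.1, 161.1]), array([-61.4, 210. ]), array([-35.1, 184. ]), array([ 35.3, 179. ])]
caddy sc [array([-60.2, 160.7]), array([-61.5, 212.6]), array([ -2.1, 207.1]), array([ -5.4, 160.2]), array([-31.9, 184.9]), array([ 38.1, 179. ])]
```

```bash
cat >> h.py <<'E'
from workcell import robot
th=np.radians(3.6); t0=np.array([0.5905,0.0113])
c,s=np.cos(th),np.sin(th); M=np.array([[c,-s],[s,c]])
def w(x,y,z): return np.r_[M@np.array([x,y])/1e3+t0, z]   # rack mm -> world, z in m
def rk(p): return M.T@(np.asarray(p)[:2]-t0)*1e3
Q=R.from_matrix(np.array([[0,-s,c],[0,c,s],[-1,0,0]])).as_quat()
def shot(n,box,name,f):
    c=robot.capture(n); u0,u1,v0,v1=box
    cv2.imwrite(f"pics/{name}.png",cv2.resize(c["pixels"][v0:v1,u0:u1],None,fx=f,fy=f,interpolation=cv2.INTER_CUBIC)); return c
def st():
    q=robot.get_state(); print(round(q["clock"],2),"rack",rk(q["position"]).round(1),"z",q["position"][2].round(4),"F",np.round(q["contact_force"],1),"w",round(q["gripper_width"],4))
E
python3 - <<'E'
from h import *
print(robot.solve_ik(w(-35,240,.25),Q))
robot.gripper_to(0.0)
robot.reach(w(-35,240,.25),Q); st()
robot.move_straight(w(-35,240,.10)); robot.move_straight(w(-35,240,.022),rate=.06,threshold=8); st()
shot("top",(230,360,150,240),"t1",6); shot("scene",(330,460,130,230),"s1",6)
E
```

```text
[ 3.89272232e-01  1.02356727e-01  1.75875791e+00 -4.44089210e-16
  1.28047802e+00  3.26440378e-01]
4.18 rack [-34.7 239.2] z 0.25 F [-0.8 -0.4  0.1] w -0.0002
6.78 rack [-34.5 240.2] z 0.0225 F [-0.   0.2 -0.4] w 0.0001
```

View pics/t1.png

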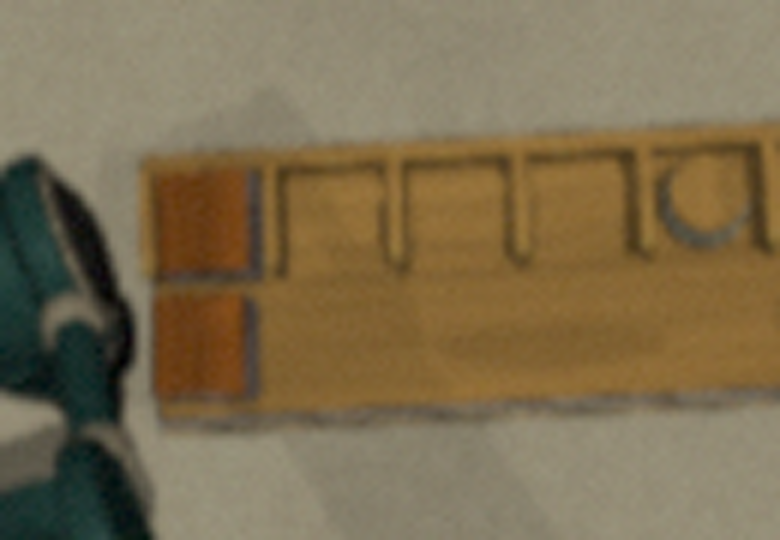

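View pics/s1.png

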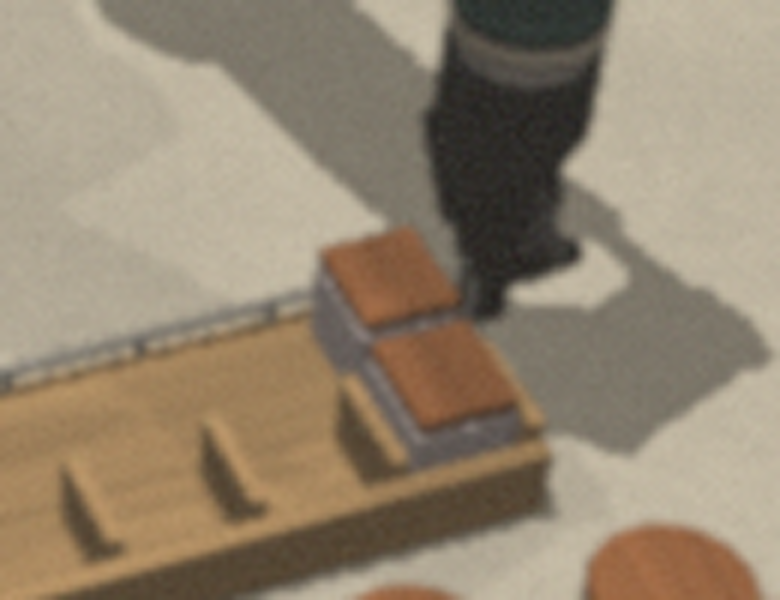

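Run:
```python
from h import *
cs=robot.capture("scene")
for uv in((575,258),(545,270),(490,318)):
    uv=((uv[0]+.5)/6-.5+330,(uv[1]+.5)/6-.5+130)
    for z in np.arange(.02,.15,.01):
        p=rk(ray(cs,uv,z)); 
        if 225<p[1]<256: print(uv,z.round(3),p.round(0))
c=robot.capture("scene")["pixels"][110:200,370:470]
g=cv2.convertScaleAbs(cv2.resize(c,None,fx=6,fy=6,interpolation=cv2.INTER_CUBIC),alpha=3,beta=-20); cv2.imwrite("pics/k.png",g)
```

```text
(425.4166666666667, 172.58333333333334) 0.11 [ 24. 250.]
(425.4166666666667, 172.58333333333334) 0.12 [ 33. 243.]
(425.4166666666667, 172.58333333333334) 0.13 [ 42. 236.]
(425.4166666666667, 172.58333333333334) 0.14 [ 51. 230.]
(420.4166666666667, 174.58333333333334) 0.08 [ -1. 252.]
(420.4166666666667, 174.58333333333334) 0.09 [  8. 245.]
(420.4166666666667, 174.58333333333334) 0.1 [ 17. 239.]
(420.4166666666667, 174.58333333333334) 0.11 [ 26. 232.]
(420.4166666666667, 174.58333333333334) 0.12 [ 35. 226.]
(411.25, 182.58333333333334) 0.02 [-34. 248.]
(411.25, 182.58333333333334) 0.03 [-25. 241.]
(411.25, 182.58333333333334) 0.04 [-16. 235.]
(411.25, 182.58333333333334) 0.05 [ -7. 229.]
```

View pics/k.png

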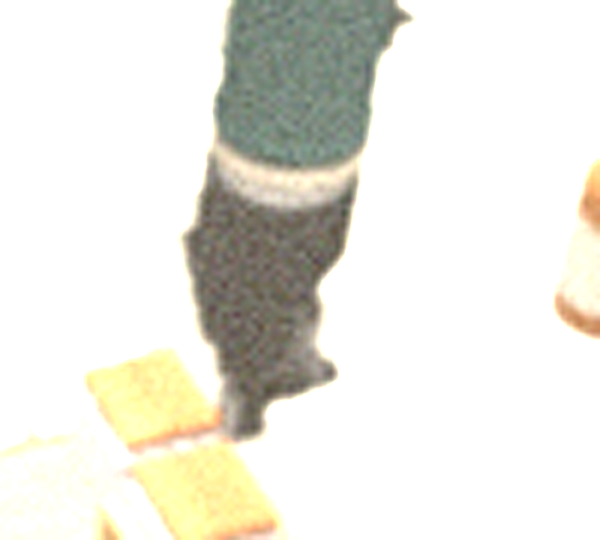

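Run:
```python
from h import *
print(robot.move_straight(w(-35,225,.022),rate=.04,threshold=12)); st()
print(robot.move_straight(w(-35,160,.022),rate=.04,threshold=12)); st()
shot("top",(230,360,150,240),"t2",6); shot("scene",(300,430,140,240),"s2",6)
```

```text
False
7.51 rack [-35.  224.6] z 0.022 F [ 0.8 -0.5 -0.4] w 0.0002
False
9.28 rack [-35.1 160.1] z 0.0219 F [-0.2  1.7  0.3] w 0.0
```

View pics/t2.png

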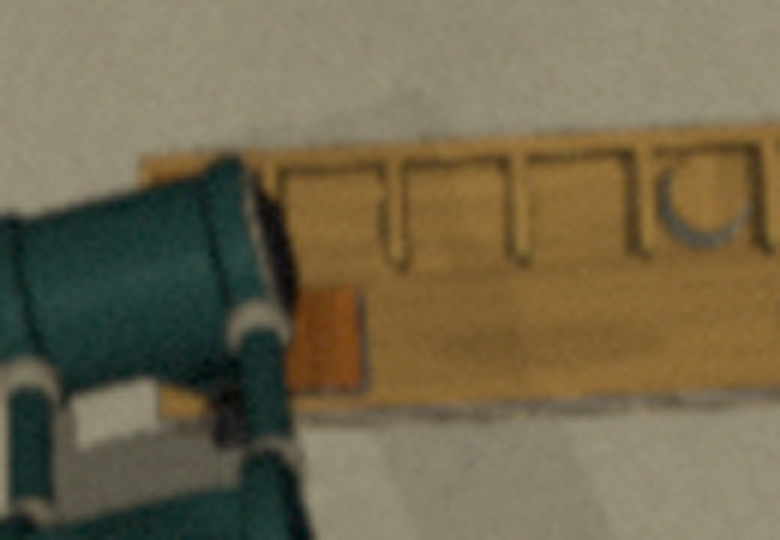

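View pics/s2.png

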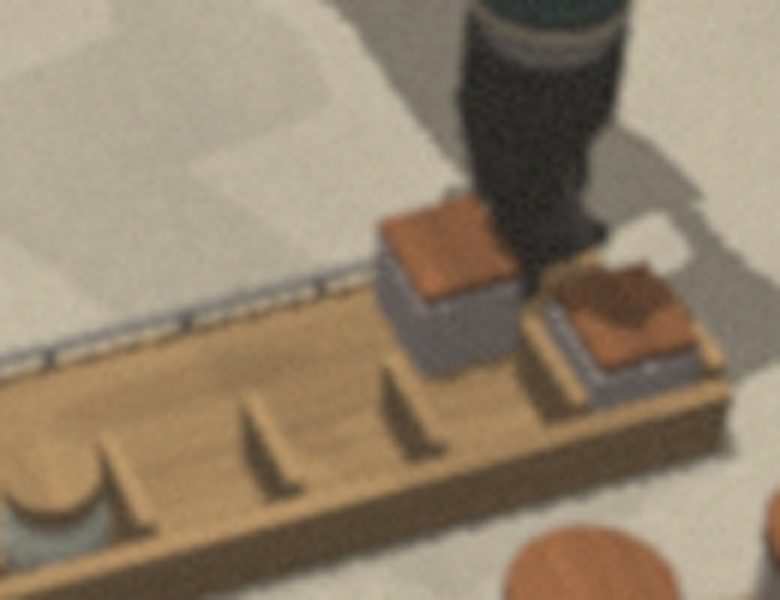

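Run:
```python
from h import *
cs=robot.capture("scene");ct=robot.capture("top")
f=lambda u,v,a,b:((u+.5)/6-.5+a,(v+.5)/6-.5+b)
P=np.array([rk(ray(cs,f(*p,300,140),.07)) for p in((380,238),(480,198),(520,275),(430,302))]);print(P.round(1),P.mean(0))
print([rk(ray(ct,f(*p,230,150),.07)).round(1) for p in((357,287),(357,390))])
```

```text
[[-51.5  91.5]
 [-60.7 149.3]
 [ -4.1 144.2]
 [ -2.4  96.1]] [-29.67198704 120.26460784]
[array([-6.8, 93.5]), array([-65. ,  96.4])]
```

Run:
```python
from h import *
print(robot.move_straight(w(-35,77,.022),rate=.04,threshold=12)); st()
shot("top",(230,360,150,240),"t3",6); shot("scene",(290,420,140,240),"s3",6)
```

```text
False
11.71 rack [-35.   77.1] z 0.0219 F [0.8 2.6 0.9] w -0.0003
```

View pics/t3.png

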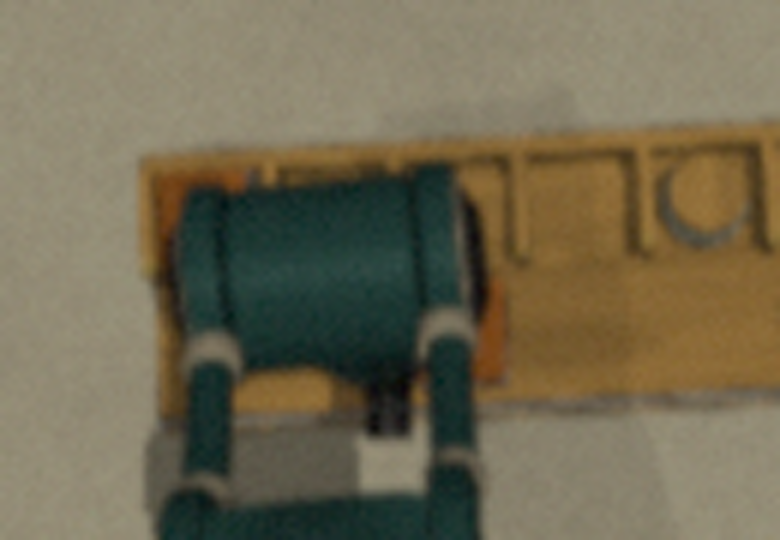

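View pics/s3.png

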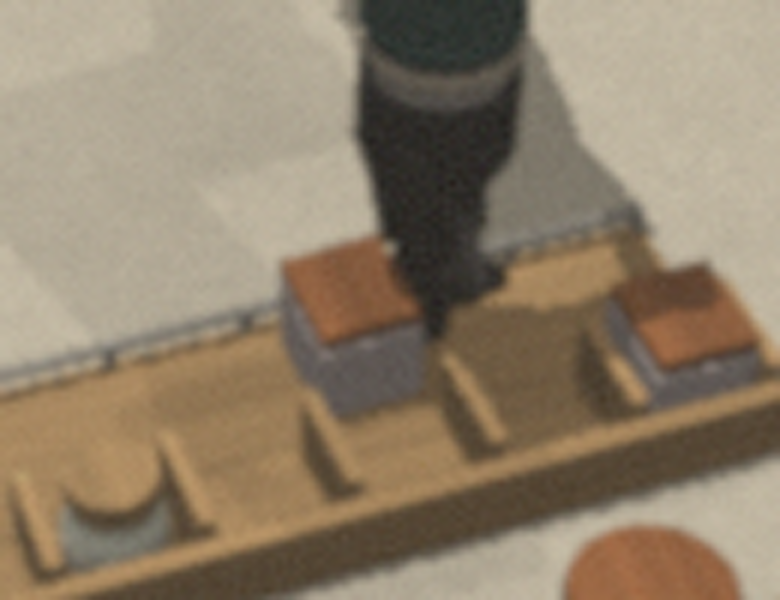

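Run:
```python
from h import *
cs=robot.capture("scene");ct=robot.capture("top")
f=lambda u,v,a,b:((u+.5)/6-.5+a,(v+.5)/6-.5+b)
P=np.array([rk(ray(cs,f(*p,290,140),.07)) for p in((283,270),(380,239),(423,313),(330,342))]);print(P.round(1),P.mean(0))
print([rk(ray(cs,f(*p,290,140),.052)).round(1) for p in((312,394),(453,355))])
print([rk(ray(ct,f(*p,230,150),.07)).round(1) for p in((502,280),(502,382))])
print([rk(ray(ct,f(*p,230,150),.052)).round(1) for p in((521,262),)])
```

```text
[[-57.4  11.6]
 [-61.1  63.8]
 [ -6.7  63.3]
 [ -4.3  14.8]] [-32.39615153  38.38799916]
[array([8.3, 1.1]), array([ 8.1, 73.4])]
[array([-7.7, 11.5]), array([-65.2,  14.7])]
[array([4.1, 0.6])]
```

Run:
```python
from h import *
print(robot.move_straight(w(-35,75.5,.022),rate=.03,threshold=12)); st()
robot.dwell(.2)
robot.move_straight(w(-35,95,.022),rate=.08); robot.move_straight(w(-35,95,.13)); robot.move_straight(w(-100,36,.13)); 
c=shot("scene",(290,420,140,240),"s4",6); shot("top",(230,360,150,240),"t4",6)
print(robot.move_straight(w(-100,36,.036),rate=.1,threshold=8)); st()
```

```text
False
12.16 rack [-35.1  75.3] z 0.0219 F [0.2 1.9 0.2] w -0.0001
False
15.54 rack [-99.3  36. ] z 0.0366 F [ 0.3 -1.  -0.5] w -0.0006
```

View pics/s4.png

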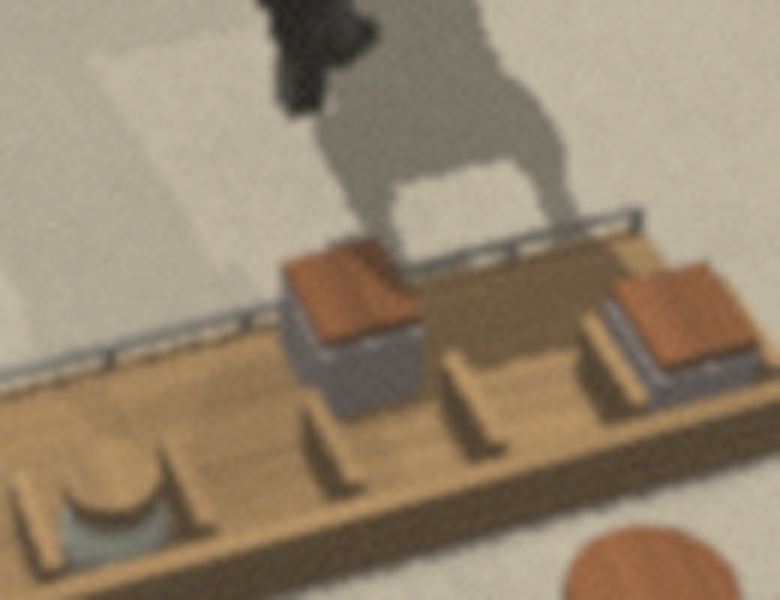

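View pics/t4.png

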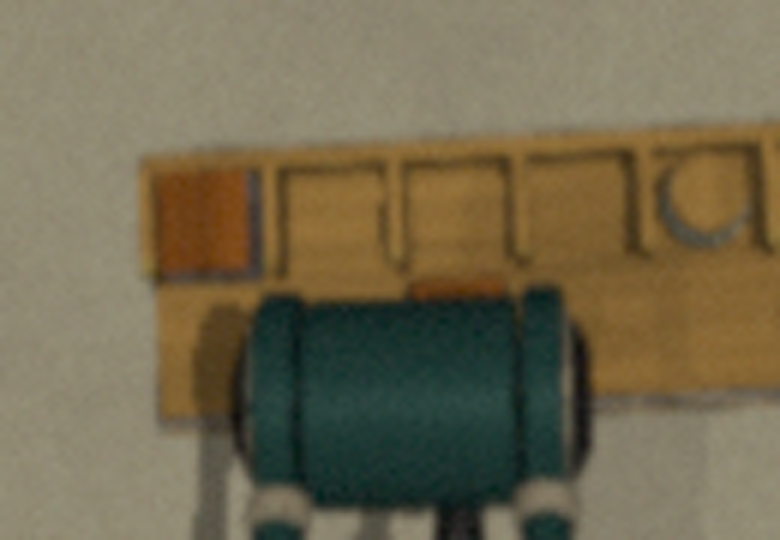

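Run:
```python
from h import *
print(robot.move_straight(w(-48,36,.036),rate=.04,threshold=10)); st()
c=shot("scene",(290,420,140,240),"s5",6); shot("top",(230,360,150,240),"t5",6)
```

```text
False
16.99 rack [-47.9  36. ] z 0.036 F [-1.   0.2  0.1] w -0.0001
```

View pics/s5.png

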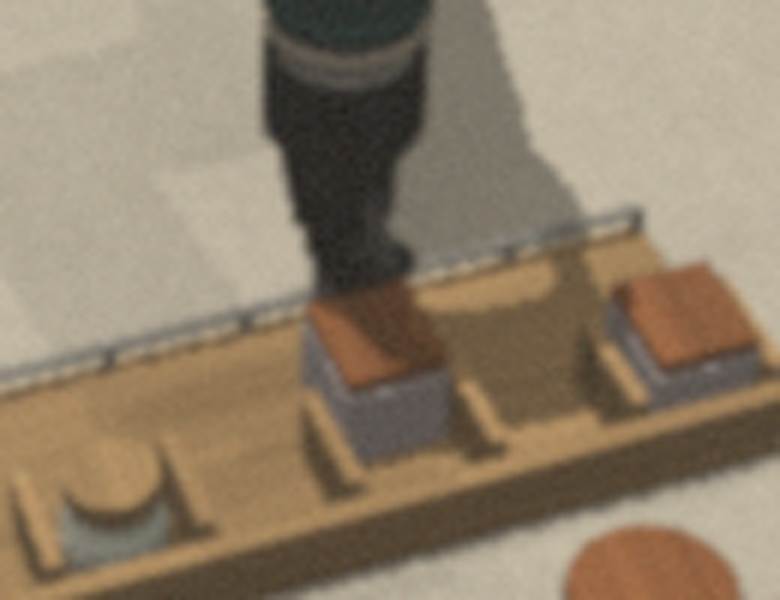

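View pics/t5.png

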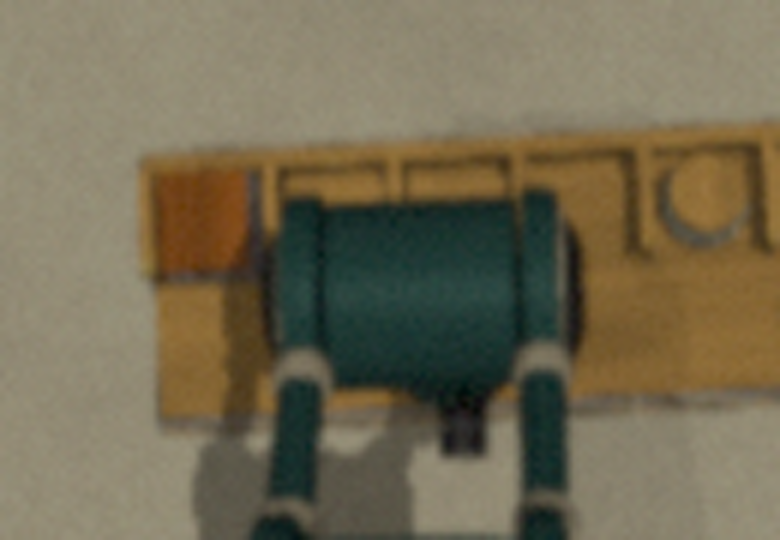

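Run:
```python
from h import *
print(robot.move_straight(w(-14,36,.036),rate=.04,threshold=10)); st()
print(robot.move_straight(w(0,36,.036),rate=.02,threshold=8)); st()
c=shot("scene",(290,420,140,240),"s6",6)
```

```text
False
18.09 rack [-13.5  36. ] z 0.0361 F [ 0.5  0.5 -0.2] w 0.0
True
18.58 rack [-7.1 36.2] z 0.0353 F [-0.3  0.3  0.5] w -0.0001
```

View pics/s6.png

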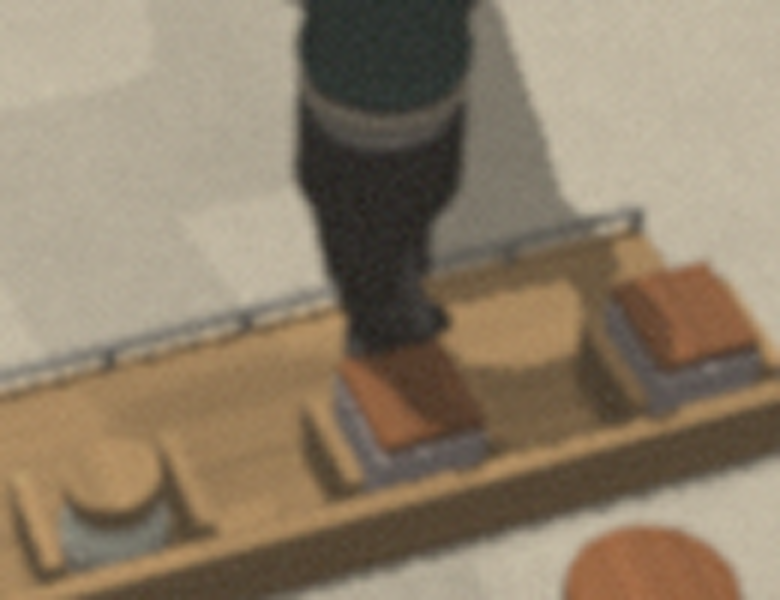

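Run:
```python
from h import *
robot.move_straight(w(-30,36,.036),rate=.06); robot.move_straight(w(-45,36,.12)); robot.move_straight(w(-150,36,.25),rate=.2); st()
robot.reach([0.40,-0.35,0.25],Q); st()
c=shot("scene",(290,420,140,240),"s7",6); shot("top",(240,400,155,235),"t7",5)
```

```text
20.84 rack [-150.2   36. ] z 0.2488 F [ 0.2  0.2 -0.1] w -0.0001
22.29 rack [-212.4 -347.8] z 0.2497 F [-0.2  0.3 -0.3] w 0.0001
```

View pics/s7.png

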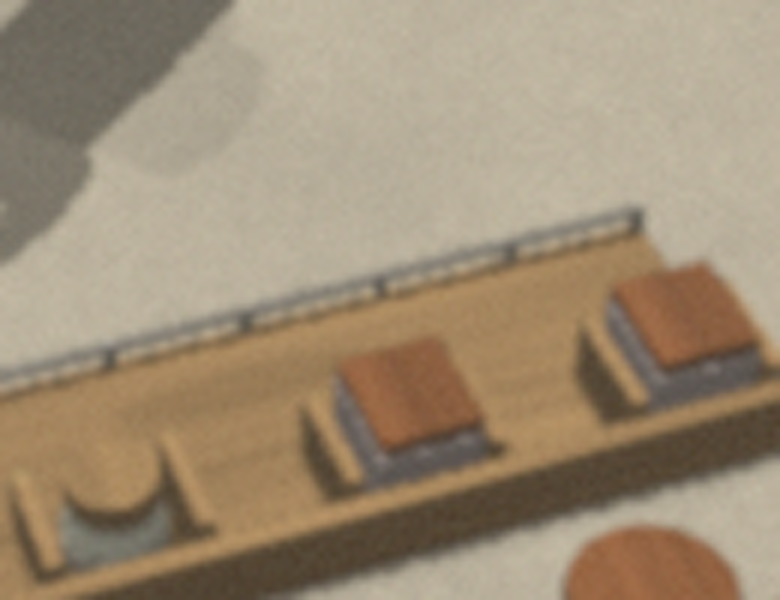

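View pics/t7.png

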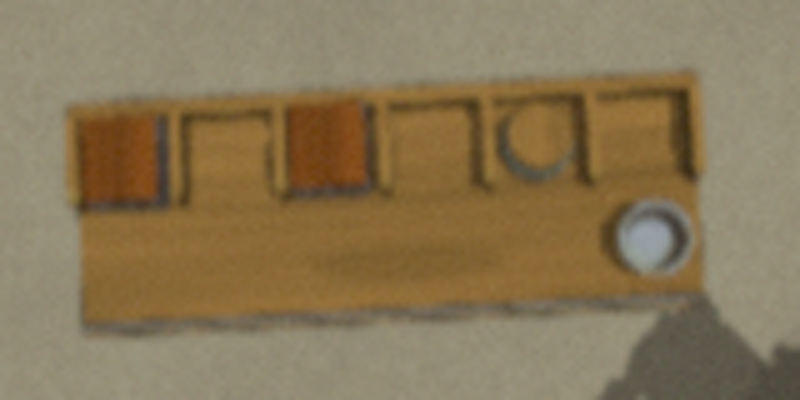

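Run:
```python
from h import *
for nm,roi in(("top",(160,215,250,320)),("scene",(180,225,340,420))):
    c=robot.capture(nm); v0,v1,u0,u1=roi
    lab=cv2.cvtColor(cv2.GaussianBlur(c["pixels"],(3,3),0),cv2.COLOR_BGR2LAB)[v0:v1,u0:u1,1]
    th_,m=cv2.threshold(lab,0,255,cv2.THRESH_OTSU); n,l,s_,ce=cv2.connectedComponentsWithStats(m)
    for i in range(1,n):
        if 150<s_[i,4]: print(nm,s_[i].tolist(),rk(ray(c,ce[i]+[u0,v0],.07)).round(1), cv2.minAreaRect(np.argwhere(l==i)[:,::-1].astype(np.float32))[1:])
```

```text
top [3, 13, 67, 42, 2537] [ 4.1 97. ] ((40.99999237060547, 65.99998474121094), 90.0)
scene [52, 4, 24, 17, 269] [ 36.7 178.7] ((16.313276290893555, 20.610858917236328), 74.74488067626953)
scene [6, 15, 25, 20, 309] [37.6 37.9] ((17.05698013305664, 20.880096435546875), 72.89727020263672)
```

Run:
```python
from h import *
ct=robot.capture("top")
im=ct["pixels"][165:205,250:325]; cv2.imwrite("pics/t8.png",cv2.resize(im,None,fx=10,fy=10,interpolation=cv2.INTER_CUBIC))
```

```text
(no output)
```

View pics/t8.png

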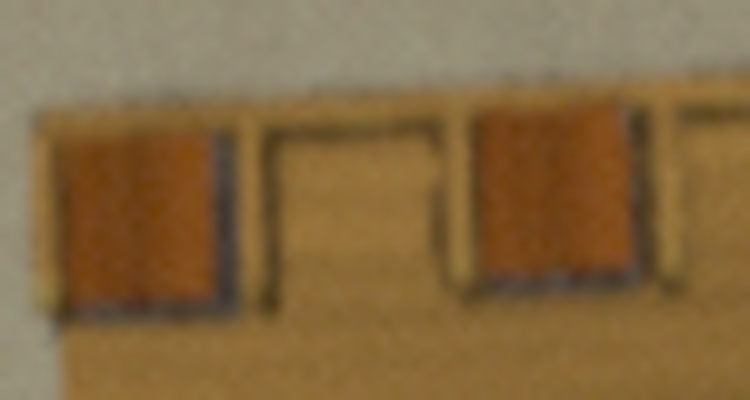

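```bash
python3 -c "
from workcell import robot
robot.close_job()"
```

```text
the job is handed in; nothing more can be done
```

I pushed the caddy into the third bay from its own end (rack y = +36 mm), up against the back board, and handed the job in at about 22.5 s. The interface gives no verdict.

- **Push along the lane:** I used the closed fingertips on the caddy's outer end face. It stopped facing the third bay at about y = 37 mm, x = -32 mm.
- **Push into the bay:** I went over the rail and pushed on the front face until an 8 N contact stop. That is well above the most the caddy should need to slide, so I read it as the back board. The arm then pulled clear.
- **Final position:** In the scene camera the caddy reads x ≈ 38 mm, y ≈ 38 mm, upright and turned about 2° to the rack. My measurements carry about 2 mm of error. It sits at least as deep as the shelved tin and slightly left of the middle of its bay.
- **Other things:** The shelved tin, jar and sugar pot look unmoved in the last pictures. I did not re-check the things on the counter.
- **Checks that failed or disagreed:**
  - The colour mask in the top view failed because it merged the lids with the wood, so I judged depth there by eye.
  - The two cameras disagreed on the rack's position by about 5 mm in x and 0.7° in yaw. I used values in between.

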